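Lock the grinding cup onto the bakery's spice grinder

TASK

Fit the orange-banded grinding cup onto the spice grinder: lower it upright into the round collar with its three lugs in the three slots, push it down against the spring, turn it clockwise (seen from above) towards its stop until it can come up and lock, with the green pin popped up, then let go. Feel for the slots and work gently, never ramming or leaning hard on the grinder, and leave the other things on the bench where they are.

Things in the scene. Friction and masses are not known exactly. Their poses are not given: they have to be found in the camera images.
- cup: Closed grinding cup, upright, 0.3 to 0.5 kg: a straight cylinder 56 mm in diameter, 112 mm tall; steel below, black lid above 75 mm, orange band between. Origin: centre of its underside; z up. The lowest 5 mm taper to 50 mm diameter as a pilot. Three brass lugs stand out near its foot.
- cup_grip (a point): Point on the cup's axis 94 mm above its underside, in the middle of the black lid: a good height to grip, in any direction round it.
- cup_lug (a point): Outer end of one lug, 35 mm out on the cup's own x axis, 12 mm above its underside; axes as the cup's. The others stand at 120 and 240 degrees. Each lug is 10 mm wide, 4 mm thick (10 to 14 mm above the underside) and reaches 35 mm from the axis. Brass stripes up the cup's side and white marks on the lid show where they are.
- grinder: Spice grinder, fixed to the bench: white housing 150 x 130 x 111 mm on a black foot, origin at the centre of its underside, its buttons face its own -x. On its top is a round steel bayonet collar, 86 mm across, 23 mm high. More than 60 N of the cup on the grinder damages it.
- socket (a point): Collar's axis at the level of its top, 134 mm above the bench; axes as the grinder's. Bore 59 mm. Three slots 15 mm wide in the dark lip lie near 0, 120, 240 degrees from the x axis, but the collar is mounted turned by an unmeasured angle, up to 0.55 rad either way (seen from above or felt); it never turns. With lugs beside the slots the cup rests with its underside 10 mm below this.
- lip_under (a point): Collar's axis at the underside of its 7 mm thick lip. With its underside 21 to 23 mm below the collar's top the lugs clear the lip and the cup turns clockwise (from above) 0.82 rad from mid-slot to a hard stop, not the other way. Over the last 0.17 rad before the stop the lugs lie under 4 mm deep notches: when the push ends it rises, locked, its underside about 17 mm below the collar's top.
- socket_floor (a point): Collar's axis at the socket's floor, 23 mm below the collar's top, where the cup bottoms. A black sprung hub, 40 mm across, stands 11 mm above it and pushes the cup up: about 5 N at first touch (underside 12 mm below the collar's top), 800 N/m, about 13.6 N when bottomed; the cup's weight counts against it.
- lock_pin (a joint): Green pin with an 8 mm cap in the collar's lip, 42 degrees clockwise from the slot nearest the grinder's x axis, 33 mm from the axis. A lug that has risen into the notch below lifts it: 0 m when down, about 0.0035 m when the cup is locked.
- jar_amber: Bystander: amber spice jar with white cap, 54 mm diameter, 62 mm tall; origin at the centre of its underside.
- jar_green: Bystander: green spice jar with green cap, 54 mm diameter, 62 mm tall; origin at the centre of its underside.
- cutter: Bystander: steel ring cutter, 72 mm diameter, 35 mm tall; origin at the centre of its underside.
- brush: Bystander: pastry brush lying on the bench along its x axis; origin under its middle.
- loaf_tin: Bystander: empty dark loaf tin, 110 x 240 x 70 mm; origin at the centre of its underside.
- scraper: Bystander: steel dough scraper with white grip lying flat, 90 x 110 mm, 14 mm high; origin at its underside.
Mind the look-alikes: they are no part of the job. Leave any purple or red look-alike of the cup alone.

How it is judged (in metres and radians):
On the way, in this order (a step that is already met when the one before it is completed fails the run):
1. the cup is pushed down through the slots, upright, until its lugs are under the lip (horizontal distance between cup and socket below 0.004 m and z of cup in the frame of socket below -0.02 m and angle between cup's own z axis and vertical below 0.1 rad), for 0.1 s.
2. the cup is turned and has risen into its notches, lifting the green pin (value of joint lock_pin above 0.002 m and horizontal distance between cup and socket below 0.004 m and z of cup in the frame of socket above -0.0195 m), for 0.2 s.
At the end, for the whole second after the job is handed in: The cup stands locked in the collar: its axis within 4 mm of the collar's, upright within 0.06 rad, its underside 14.5 to 19.5 mm below the collar's top, the green lock pin lifted more than 2 mm; the cup is at rest and released (all of step 2 and z of cup in the frame of socket below -0.0145 m and angle between cup's own z axis and vertical below 0.06 rad and linear speed of cup below 0.01 m/s and contact force between cup and the fingers below 0.1 N); the robot touches nothing.
It fails at once if the cup is pressed on the grinder with more than 60 N (contact force between cup and grinder above 60 N).
It fails at once if a jar, the cutter, brush, loaf tin or scraper is moved by more than 30 mm (distance of any of jar_amber, jar_green, cutter, brush, loaf_tin, scraper from where it was at the start of the episode above 0.03 m).
It also fails if it takes over 72 s, if anything falls off the work surface, if the arm or the gripper's body presses on something with over 40 N, if the wrist force passes 120 N, or if a joint passes its speed limit or range.

ROBOT

A 7-joint arm with a two-finger parallel gripper is mounted at the origin on the work surface. World frame = base frame: x ahead of the robot, y to its left, z up, the work surface at z = 0. Lengths are in mm, angles in rad, forces in N, time in s.
With the tool pointing down it reaches from about 350 to 900 mm from the base axis. Payload 7.2 kg.
Tool frame: the origin (TCP) lies on the centre line of the jaws, within the pads' length; the fingertips stand arm.nose_length ahead of it and the grasp point (between the pads) lies 8 mm behind it (arm.nose_length is the distance from the TCP to the fingertips, in mm); z points along the fingers, y is the direction in which the jaws open and shut (so a half turn about z gives the same grasp; the last joint's range is limited). The gripper opens to 85 mm and grips with 20 to 120 N. Pads are 22 mm wide; open, the fingers measure 114 mm over their backs; the gripper's body (76 mm by 85 mm) begins 54 mm behind the grasp point. The pads swing forward as they close: fully open they stand 13 mm farther back than shut.
Start: joints at [-1.358, 0.411, -0.013, 1.596, 0.006, 1.134, -0.082], TCP at [173.212, 600.522, 208.697] pointing down, gripper open.
Joint ranges: [-2.95, 2.95], [-0.29, 1.99], [-1.47, 1.44], [0.14, 2.54], [-1.03, 4.17], [0.13, 1.85], [-2.86, 2.86]. Speed limits (rad/s): [2.39, 2.39, 3.01, 3.01, 3.14, 3.14, 3.14].

INTERFACE

Orientations are given as [roll, pitch, yaw] about the fixed x, y, z axes, in that order (R = Rz(yaw) Ry(pitch) Rx(roll)).
In Python, from plant import arm gives the robot as it stands.
- The arm moves only by the tool servo_tool, never from a script. Its argument "motion" is a list of rows, each a list of 7 numbers: the shift along the world's x, y, z in cm, then the turn, a rotation vector about the world's x, y, z in degrees, then the closure, from 0 (fully open) to 1 (shut). A call has 1 to 10 rows; each row shifts and turns the commanded pose from where the row before left it; what a row does not reach is not made up. A row lasts 1/8 s, in which the tool goes at most 62.5 mm and 10.7 degrees, less where a joint would pass 70% of its speed; a pose out of reach is approached as far as the arm can. A call is refused whole if a number of a shift passes 6.25 or a number of a turn 10.7, either way. A call with a gripper value outside its range is refused whole. The fingers move at their own pace and stop on an object; the grip force is fixed at half the most. Time passes only in rows, so rows that do not move let the fingers close. It gives the time, the measured TCP pose, the force and the opening at its end, in the units of the state.
- arm.sense(): the state, without advancing time (a new reading comes with each control period).
- arm.capture(name): name is "scene" or "top" or "wrist"; returns (picture, depth): 400x640x3 uint8, red, green, blue; 400x640 float32, mm along the optical axis (not along the pixel's ray), 0 where there is no reading.
- arm.camera_model(name): a dict with "fx", "fy", "cx", "cy" (pixels), "pose" (4x4, takes a point from camera to world coordinates). Camera axes: x right, y down, z forward; pixel columns grow to the right and rows downward; lengths in mm; the calibration is good to about 2 mm. A picture is of the moment at which its call begins: read the wrist's pose just before it. camera_model takes no time and is no camera call; for the wrist camera it gives the pose at the moment of the call.
- arm.close_job(): hands the job in, once; it reports no verdict.
The state is a dict: "clock": time; "joint_pos": joint angles; "dq": joint speeds; "tau": joint torques, N m; "position": TCP position; "ee_rot": TCP orientation; "contact_force": force on the tool from outside, world axes, zero at the start; "moment": the same for the moment, N m; "width": finger opening in mm.
Only numpy, scipy, OpenCV 4.12 (cv2) and the standard library are available. Lean on these libraries where they do the work, as an engineer would, in place of code of your own. Each camera call takes 0.05 s, during which the arm holds its last target. There are 200 camera calls.

## Working session

There is one attempt and no reset: what is moved stays moved. The work goes in short steps, Python scripts to look and compute and a tool call to move; the robot and the scene stay as the last step left them, time stands still between calls to the robot, and variables do not carry over. Pictures are saved under pics/ and viewed, about 8 in all and at most 12, crops included, and the job is handed in when it is done.

Besides the shell and the picture viewer there is one more tool, called as name(argument=value, ...), one argument or row to a line, values as JSON. servo_tool: Moves the arm, as the interface text tells. Its arguments: {"type":"object","properties":{"motion":{"type":"array","items":{"type":"array","items":{"type":"number"}}}},"required":["motion"]}

```bash
ls; mkdir -p pics
cat > h.py <<'E'
import numpy as np, cv2
from plant import arm
def cap(n,name):
    m=arm.camera_model(n); p,d=arm.capture(n)
    cv2.imwrite(f'pics/{name}.png',cv2.cvtColor(p,cv2.COLOR_RGB2BGR)); np.savez(f'pics/{name}.npz',p=p,d=d,pose=np.array(m['pose']),k=np.array([m['fx'],m['fy'],m['cx'],m['cy']]))
    return p,d,m
def load(name):
    z=np.load(f'pics/{name}.npz'); return z['p'],z['d'],z['pose'],z['k']
def world(name):
    p,d,T,k=load(name); v,u=np.mgrid[:400,:640]
    P=np.stack([(u-k[2])/k[0]*d,(v-k[3])/k[1]*d,d],-1)
    return p,P@T[:3,:3].T+T[:3,3],d>0
E
python3 - <<'E'
from h import *
s=arm.sense(); print({k:np.round(v,3) for k,v in s.items()}, arm.nose_length)
for n in ['scene','top']:
    cap(n,n+'0')
E
```

```text
pics
{'clock': np.float64(0.0), 'joint_pos': array([-1.358,  0.412, -0.013,  1.597,  0.006,  1.134, -0.082]), 'dq': array([ 0.002,  0.001, -0.001, -0.001, -0.001, -0.001, -0.001]), 'tau': array([-1.0000e-03, -6.0061e+01,  6.8100e-01, -2.9944e+01,  1.4000e-02,
        1.0000e-02,  0.0000e+00]), 'position': array([173.056, 600.001, 207.857]), 'ee_rot': array([-3.14 ,  0.   ,  2.861]), 'contact_force': array([ 0.717, -0.145,  0.556]), 'moment': array([ 0.057, -0.055,  0.025]), 'width': np.float64(85.225)} 11.0
```

View pics/top0.png

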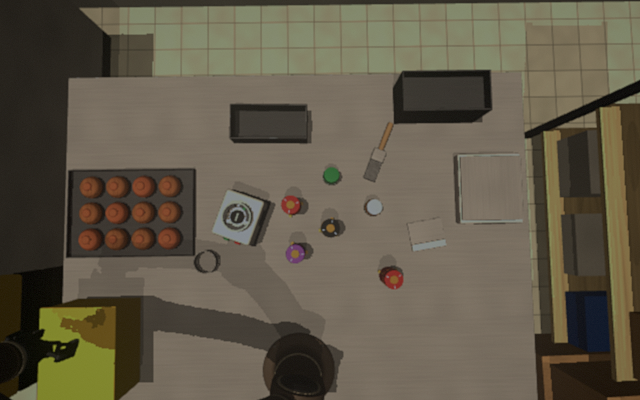

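View pics/scene0.png

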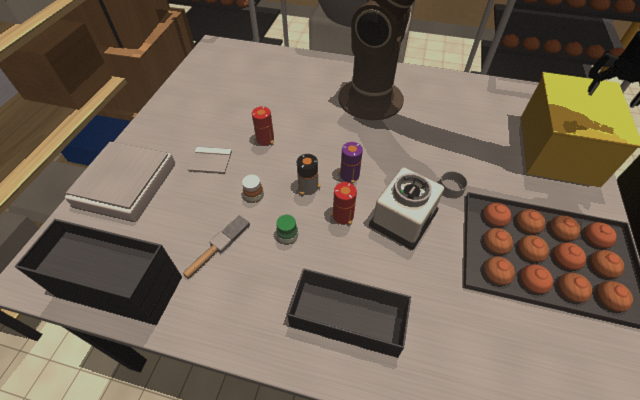

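The upper view shows cup-like objects at (330,228) with a black lid and steel body, (295,253) purple, (291,204) red and (393,279) red. The one at (330,228), which is (307,172) in the scene view, fits: black lid, steel below. The grinder is at (240,217). I'll confirm it in a crop and measure.

Run:
```python
from h import *
p=cv2.imread('pics/top0.png'); s=cv2.imread('pics/scene0.png')
a=cv2.resize(p[175:275,200:350],(750,500),interpolation=cv2.INTER_CUBIC)[:, :]
b=cv2.resize(s[135:225,270:450],(750,375),interpolation=cv2.INTER_CUBIC)
a=cv2.resize(a,None,fx=.6,fy=.6); b=cv2.resize(b,(450,225))
cv2.imwrite('pics/crop0.png',np.clip(np.vstack([a,b]).astype(float)*1.6,0,255).astype(np.uint8))
q,W,ok=world('top0')
for n,(u,v,r,zl) in dict(cup=(330,228,14,105),grinderlip=(238,216,16,128),housing=(240,217,40,106),red1=(291,204,14,105),purple=(295,253,14,105)).items():
    m=np.zeros(ok.shape,bool); m[v-r:v+r,u-r:u+r]=1; m&=ok&(W[...,2]>zl)
    if n=='housing': m&=(W[...,2]<116)
    X=W[m]; print(n,len(X),X.mean(0).round(1),X.min(0).round(1),X.max(0).round(1))
    if len(X)>10:
        c,rad=cv2.minEnclosingCircle(X[:,:2].astype(np.float32)); print('  circ',np.round(c,1),round(rad,1), cv2.minAreaRect(X[:,:2].astype(np.float32)))
```

```text
cup 278 [ 442.2 -102.7  112.1] [ 416.2 -128.4  105.1] [469.3 -75.  119.1]
  circ [ 442.  -102.7] 27.7 ((442.79559326171875, -101.67903137207031), (53.3357048034668, 52.97047424316406), 89.310302734375)
grinderlip 336 [479.2 170.7 134.1] [438.3 127.6 128.2] [522.6 211.9 143.1]
  circ [479.2 170.9] 43.5 ((480.46954345703125, 169.73056030273438), (84.38440704345703, 84.03538513183594), 89.15740966796875)
housing 1266 [477.9 169.3 110.8] [396.7  92.7 106. ] [560.3 246.9 116. ]
  circ [478.1 169.7] 87.6 ((479.0204772949219, 170.5448455810547), (118.87720489501953, 138.58950805664062), 69.37831115722656)
red1 270 [512.6  14.  111.9] [485.8 -11.3 105.2] [539.4  39.3 117.3]
  circ [512.8  14.2] 27.7 ((512.6267700195312, 13.995100021362305), (50.572303771972656, 53.65953063964844), 89.71370697021484)
purple 284 [368.5   1.9 112. ] [342.2 -24.1 106.1] [394.7  28.9 121.5]
  circ [368.6   2.1] 27.6 ((368.416015625, 2.4490585327148438), (52.93183135986328, 52.508338928222656), 89.45232391357422)
```

View pics/crop0.png

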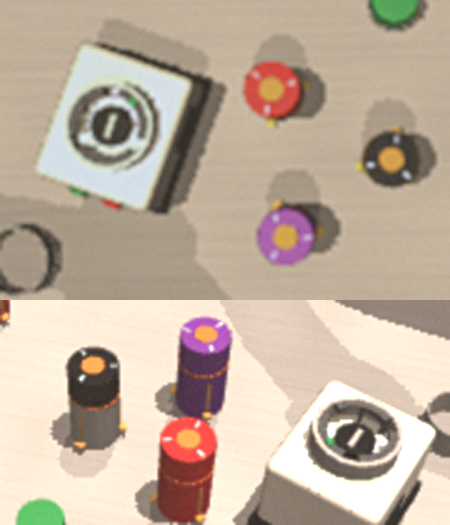

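Confirmed: black lid, steel body and orange band, at (442,-103), lid top about 112 mm. The collar is at (479,171), top about 134 mm. The pin sits at about -41° in world, so a slot lies near 0°. First I'll check the wrist camera's offset, then fly over the collar.

Run:
```python
from h import *
m=arm.camera_model('wrist'); print(np.round(m['pose'],3),m['fx'],m['cx'],m['cy'])
```

```text
[[ 2.77000e-01  9.07000e-01  3.16000e-01  9.18860e+01]
 [ 9.61000e-01 -2.62000e-01 -9.20000e-02  6.23102e+02]
 [-1.00000e-03  3.29000e-01 -9.44000e-01  3.72762e+02]
 [ 0.00000e+00  0.00000e+00  0.00000e+00  1.00000e+00]] 277.76625631764574 320.6215944742395 199.10737247279036
```

servo_tool(
  motion=[
    [2, -4, 2, 0, 0, 0, 0],
    [2, -4, 2, 0, 0, 0, 0],
    [3, -4.5, 2, 0, 0, 0, 0],
    [3, -4.5, 2, 0, 0, 0, 0],
    [3, -4.5, 0, 0, 0, 0, 0],
    [3, -4.5, 0, 0, 0, 0, 0],
    [3, -4.5, 0, 0, 0, 0, 0],
    [3, -4.5, 0, 0, 0, 0, 0],
    [3, -4, 0, 0, 0, 0, 0],
    [3, -4, 0, 0, 0, 0, 0],
  ],
)

```text
clock: 1.35
position: [453.8, 169.0, 288.6]
ee_rot: [3.141, -0.0, 2.861]
contact_force: [0.7, -0.0, -0.6]
width: 85.3
```

Run:
```python
from h import *
print(arm.sense()['position'])
p,d,m=cap('wrist','w1')
T=np.array(m['pose']); q=np.linalg.inv(T)@np.array([479,171,134,1]); u,v=m['fx']*q[0]/q[2]+m['cx'],m['fy']*q[1]/q[2]+m['cy']; print(u,v,T[:3,3])
# rectify collar top plane z=134 into a world-aligned ortho picture: 4 px/mm, right=-y, up=+x
H=[]; 
dst=np.float32([[0,0],[480,0],[480,480],[0,480]])
wc=[(479+60,171+60),(479+60,171-60),(479-60,171-60),(479-60,171+60)]
src=[]
for x,y in wc:
    q=np.linalg.inv(T)@np.array([x,y,134,1]); src.append([m['fx']*q[0]/q[2]+m['cx'],m['fy']*q[1]/q[2]+m['cy']])
w=cv2.warpPerspective(cv2.cvtColor(p,cv2.COLOR_RGB2BGR),cv2.getPerspectiveTransform(np.float32(src),dst),(480,480),flags=cv2.INTER_CUBIC)
cv2.imwrite('pics/w1r.png',np.clip(w*1.5,0,255).astype(np.uint8))
_,W,ok=world('w1'); M=ok&(W[...,2]>130)&(W[...,2]<138)&(np.hypot(W[...,0]-479,W[...,1]-171)<48); X=W[M]
c,r=cv2.minEnclosingCircle(X[:,:2].astype(np.float32)); print(len(X),c,r,np.median(X[:,2]))
```

```text
[453.77760256 168.97544368 288.63206719]
328.3340468628759 196.6265700727213 [372.53273392 191.76708011 453.49195702]
1866 (479.71807861328125, 170.04127502441406) 43.55712890625 133.7982998615492
```

View pics/w1r.png

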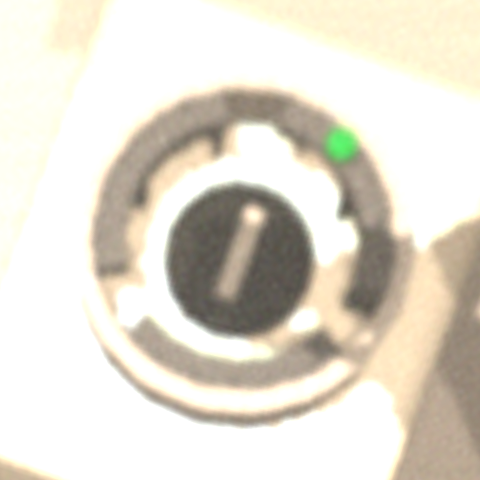

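The collar rectified (4 px/mm): the pin is at (342,144), and the slots are near the top (256,125), lower left (118,298) and lower right (370,340). Next, a numeric fit of the slots from the depth gaps and of the pin from its green pixels.

Run:
```python
from h import *
p,W,ok=world('w1')
X=W[ok&(W[...,2]>131)&(W[...,2]<137)]; 
r0=np.hypot(X[:,0]-479.3,X[:,1]-170.5); X=X[r0<46]; 
# centre from outer edge: per-angle max radius fit
c=np.array([479.3,170.5])
from scipy.optimize import least_squares
for _ in range(4):
    d=X[:,:2]-c; a=np.degrees(np.arctan2(d[:,1],d[:,0])); r=np.hypot(*d.T)
    E=np.array([X[(a//10==k)][r[a//10==k].argmax(),:2] for k in range(-18,18) if (a//10==k).any()])
    f=least_squares(lambda t:np.hypot(E[:,0]-t[0],E[:,1]-t[1])-t[2],[*c,43],loss='soft_l1'); c=f.x[:2]
print('centre',f.x, len(E))
d=X[:,:2]-c; a=np.degrees(np.arctan2(d[:,1],d[:,0])); r=np.hypot(*d.T)
s=(r>31)&(r<35); h=np.histogram(a[s],bins=np.arange(-180,181,5))[0]; print(list(zip(range(-180,180,5),h)))
def sc(t):
    b=(a[s]-t+60)%120-60; return (np.abs(b)<13).sum()
v=np.array([sc(t) for t in np.arange(-60,60,1)]); i=np.where(v==v.min())[0]; print('gap centre mod120',i-60,v.min(),v.max())
P=p.astype(int); G=ok&(P[...,1]>P[...,0]+50)&(P[...,1]>P[...,2]+40)&(np.hypot(W[...,0]-479,W[...,1]-171)<45)
g=np.median(W[G],0); print('pin',G.sum(),g,np.degrees(np.arctan2(g[1]-c[1],g[0]-c[0])),np.hypot(*(g[:2]-c)))
```

```text
centre [479.67531413 170.12825131  43.16529053] 36
[(-180, np.int64(7)), (-175, np.int64(9)), (-170, np.int64(7)), (-165, np.int64(8)), (-160, np.int64(7)), (-155, np.int64(9)), (-150, np.int64(8)), (-145, np.int64(9)), (-140, np.int64(4)), (-135, np.int64(0)), (-130, np.int64(0)), (-125, np.int64(0)), (-120, np.int64(0)), (-115, np.int64(6)), (-110, np.int64(8)), (-105, np.int64(7)), (-100, np.int64(6)), (-95, np.int64(7)), (-90, np.int64(7)), (-85, np.int64(6)), (-80, np.int64(7)), (-75, np.int64(6)), (-70, np.int64(7)), (-65, np.int64(8)), (-60, np.int64(5)), (-55, np.int64(6)), (-50, np.int64(0)), (-45, np.int64(3)), (-40, np.int64(5)), (-35, np.int64(8)), (-30, np.int64(6)), (-25, np.int64(6)), (-20, np.int64(4)), (-15, np.int64(0)), (-10, np.int64(0)), (-5, np.int64(0)), (0, np.int64(0)), (5, np.int64(4)), (10, np.int64(6)), (15, np.int64(5)), (20, np.int64(7)), (25, np.int64(7)), (30, np.int64(6)), (35, np.int64(6)), (40, np.int64(7)), (45, np.int64(8)), (50, np.int64(6)), (55, np.int64(8)), (60, np.int64(8)), (65, np.int64(9)), (70, np.int64(6)), (75, np.int64(7)), (80, np.int64(6)), (85, np.int64(8)), (90, np.int64(8)), (95, np.int64(8)), (100, np.int64(6)), (105, np.int64(0)), (110, np.int64(0)), (115, np.int64(0)), (120, np.int64(0)), (125, np.int64(5)), (130, np.int64(7)), (135, np.int64(10)), (140, np.int64(7)), (145, np.int64(9)), (150, np.int64(8)), (155, np.int64(9)), (160, np.int64(7)), (165, np.int64(8)), (170, np.int64(9)), (175, np.int64(9))]
gap centre mod120 [-6 -5] 10 119
pin 23 [501.29205727 146.36894244 137.48070262] -47.70338333059359 32.121462326285744
```

servo_tool(
  motion=[
    [0, -4.5, 0, 0, 0, 0, 0],
    [0, -4.5, 0, 0, 0, 0, 0],
    [-0.5, -4.5, 0, 0, 0, 0, 0],
    [-0.5, -4.5, 0, 0, 0, 0, 0],
    [-0.5, -4, 0, 0, 0, 0, 0],
    [0, -3, 0, 0, 0, 0, 0],
    [0, 0, 0, 0, 0, 0, 0],
  ],
)

```text
clock: 2.28
position: [437.7, -81.5, 288.7]
ee_rot: [-3.141, 0.0, 2.857]
contact_force: [-0.3, 1.0, -0.1]
width: 85.1
```

The slots are at -5.6° (mod 120), and the pin (-47.7+42) gives -5.7°, so they agree. Collar centre (479.6,170.2). Now the cup from the wrist camera.

```bash
cat > cupfit.py <<'E'
from h import *
import sys
from scipy.optimize import least_squares
def rect(name,cx,cy,z,R,out,s=4):
    p,d,T,k=load(name); src=[]
    for x,y in [(cx+R,cy+R),(cx+R,cy-R),(cx-R,cy-R),(cx-R,cy+R)]:
        q=np.linalg.inv(T)@np.array([x,y,z,1]); src.append([k[0]*q[0]/q[2]+k[2],k[1]*q[1]/q[2]+k[3]])
    n=int(2*R*s); w=cv2.warpPerspective(cv2.cvtColor(p,cv2.COLOR_RGB2BGR),cv2.getPerspectiveTransform(np.float32(src),np.float32([[0,0],[n,0],[n,n],[0,n]])),(n,n),flags=cv2.INTER_CUBIC)
    cv2.imwrite(out,np.clip(w*1.3,0,255).astype(np.uint8)); return w
E
python3 - <<'E'
from cupfit import *
cap('wrist','w2'); p,W,ok=world('w2')
c=np.array([442.,-102.7]); X=W[ok&(W[...,2]>108)&(W[...,2]<120)]; X=X[np.hypot(*(X[:,:2]-c).T)<34]
cc,r=cv2.minEnclosingCircle(X[:,:2].astype(np.float32)); z=np.median(X[:,2]); print(cc,r,z,len(X))
cx,cy=cc
w=rect('w2',cx,cy,z,45,'pics/w2r.png',5)
P=p.astype(int)
m=ok&(np.hypot(W[...,0]-cx,W[...,1]-cy)<30)&(W[...,2]>106); 
mn=P.min(-1); rr=np.hypot(W[...,0]-cx,W[...,1]-cy)
wm=m&(mn>110)&(rr>12); a=np.degrees(np.arctan2(W[...,1]-cy,W[...,0]-cx))[wm]; print('white',np.c_[a,rr[wm],mn[wm]].round(0).tolist())
t=np.degrees(np.angle(np.exp(3j*np.radians(a)).mean()))/3; print('lug mod120',t)
# lugs: 3D points outside cup radius, low
L=ok&(rr>29.5)&(rr<38)&(W[...,2]>4)&(W[...,2]<30); a=np.degrees(np.arctan2(W[...,1]-cy,W[...,0]-cx))[L]
print('lugpts',len(a),np.sort(a).round(0)[::max(1,len(a)//20)])
E
```

```text
(442.624267578125, -103.61829376220703) 27.851625442504883 111.8142508530841 1427
white [[-138.0, 24.0, 135.0], [-140.0, 23.0, 139.0], [-140.0, 22.0, 122.0], [108.0, 23.0, 130.0], [106.0, 23.0, 146.0], [104.0, 25.0, 133.0], [-135.0, 23.0, 130.0], [-136.0, 22.0, 153.0], [-138.0, 21.0, 146.0], [-140.0, 20.0, 135.0], [-143.0, 19.0, 116.0], [108.0, 20.0, 124.0], [107.0, 21.0, 147.0], [105.0, 22.0, 159.0], [103.0, 23.0, 157.0], [102.0, 24.0, 140.0], [-134.0, 22.0, 132.0], [-135.0, 21.0, 143.0], [-137.0, 19.0, 149.0], [-139.0, 18.0, 137.0], [106.0, 19.0, 146.0], [103.0, 20.0, 159.0], [102.0, 21.0, 155.0], [101.0, 22.0, 142.0], [99.0, 23.0, 117.0], [-131.0, 20.0, 111.0], [-134.0, 19.0, 129.0], [-135.0, 18.0, 127.0], [102.0, 18.0, 133.0], [100.0, 19.0, 140.0], [98.0, 20.0, 122.0], [-79.0, 27.0, 115.0], [-65.0, 27.0, 118.0], [-61.0, 27.0, 117.0], [-51.0, 27.0, 115.0], [-45.0, 27.0, 111.0], [-41.0, 28.0, 122.0], [-30.0, 27.0, 117.0], [-27.0, 27.0, 111.0], [153.0, 20.0, 119.0]]
lug mod120 -19.94404636340852
lugpts 46 [-145. -144. -142. -141. -139. -136. -136. -133. -132. -130. -128. -126.
   95.   96.   99.  100.  102.  104.  106.  108.  109.  110.  112.]
```

View pics/w2r.png

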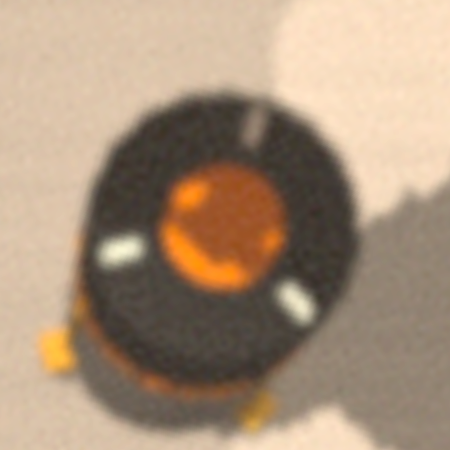

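The marks at (121,250), (297,302) and (255,127) put the lugs at -16.8° mod 120, and the brass lug points give -16.5°. The cup therefore needs about +11° to meet the slots. Checking joint margins before the grasp.

Run:
```python
from h import *
s=arm.sense(); print(np.round(s['joint_pos'],3),s['position'].round(1),s['contact_force'].round(2),s['moment'].round(3))
```

```text
[-0.483  0.006  0.568  1.918 -0.004  1.219  1.374] [437.9 -79.8 288.6] [-0.03  0.78 -0.63] [-0.005  0.037 -0.011]
```

servo_tool(
  motion=[
    [0.45, -2.35, 0, 0, 0, 0, 0],
    [0, 0, -4, 0, 0, 0, 0],
    [0, 0, -4, 0, 0, 0, 0],
    [0, 0, -4, 0, 0, 0, 0],
    [0, 0, -3, 0, 0, 0, 0],
    [0, 0, -2, 0, 0, 0, 0],
    [0, 0, -2, 0, 0, 0, 0],
    [0, 0, -1.25, 0, 0, 0, 0],
    [0, 0, 0, 0, 0, 0, 0],
  ],
)

```text
clock: 3.45
position: [442.2, -102.2, 85.5]
ee_rot: [-3.141, -0.002, 2.862]
contact_force: [-0.8, 0.8, -1.3]
width: 85.4
```

servo_tool(
  motion=[
    [0, 0, 0, 0, 0, 0, 0.3],
    [0, 0, 0, 0, 0, 0, 0.6],
    [0, 0, 0, 0, 0, 0, 1],
    [0, 0, 0, 0, 0, 0, 1],
    [0, 0, 0, 0, 0, 0, 1],
    [0, 0, 0, 0, 0, 0, 1],
  ],
)

```text
clock: 4.2
position: [452.2, -110.3, 94.5]
ee_rot: [3.141, 0.022, 2.856]
contact_force: [-7.3, -16.3, 75.6]
width: -0.3
```

The fingers shut on nothing, with a force of 75 N pushing up. I'll look before moving anything.

Run:
```python
from h import *
s=arm.sense(); print(s['contact_force'],s['width'],s['position'],s['ee_rot'])
cap('scene','s3'); cap('wrist','w3')
a=cv2.imread('pics/s3.png')[100:260,220:420]; b=cv2.imread('pics/w3.png')
cv2.imwrite('pics/c3.png',np.clip(np.hstack([cv2.resize(a,(400,320),interpolation=cv2.INTER_CUBIC),cv2.resize(b,(400,320))])*1.5,0,255).astype(np.uint8))
```

```text
[ -7.31365659 -16.3306911   75.61107374] -0.34441441167118153 [ 452.24508273 -110.31876766   94.47311898] [3.1410196  0.02160609 2.85584918]
```

View pics/c3.png

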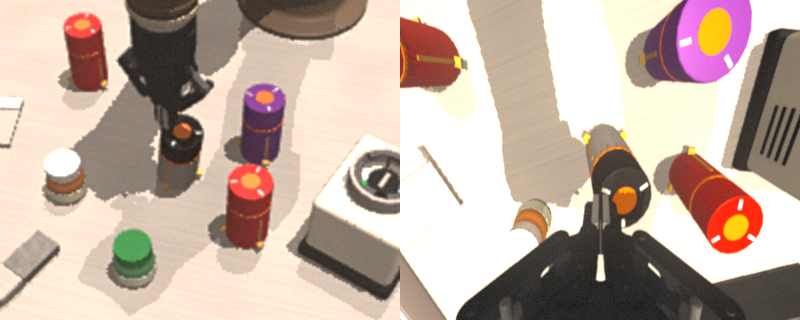

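```bash
python3 - <<'E'
from h import *
s=arm.sense(); t=s['position']
for n in ['s3','w3']:
    p,d,T,k=load(n)
    for nm,pt in dict(tcp=t,tip=t-[0,0,11],cup0top=np.array([442.5,-103.2,112])).items():
        q=np.linalg.inv(T)@np.append(pt,1); print(n,nm,(k[0]*q[0]/q[2]+k[2]).round(1),(k[1]*q[1]/q[2]+k[3]).round(1))
for n in ['s3','w3']:
    p,W,ok=world(n); P=p.astype(int)
    # orange disc centre
    m=ok&(P[...,0]>P[...,2]+60)&(P[...,0]>1.5*P[...,1])&(P[...,1]>P[...,2]+10)&(np.hypot(W[...,0]-442,W[...,1]+103)<70)
    X=W[m&(W[...,2]>95)]; print(n,'orange',len(X),np.median(X,0).round(1) if len(X) else '')
    m=ok&(np.hypot(W[...,0]-445,W[...,1]+103)<45)&(W[...,2]>104)&(W[...,2]<122); X=W[m]; print('  top',len(X),X.mean(0).round(1),X.min(0).round(1),X.max(0).round(1), np.linalg.svd(X-X.mean(0),full_matrices=False)[2][2].round(3))
E
python3 - <<'E'
import cv2,numpy as np
b=cv2.imread('pics/w3.png')[180:340,400:560] if False else cv2.imread('pics/w3.png')
a=cv2.imread('pics/s3.png')
cv2.imwrite('pics/c3b.png',np.clip(np.hstack([cv2.resize(a[125:205,270:350],(400,400),interpolation=cv2.INTER_CUBIC),cv2.resize(b[140:300,260:420],(400,400),interpolation=cv2.INTER_CUBIC)])*1.5,0,255).astype(np.uint8))
E
```

```text
s3 tcp 302.9 166.8
s3 tip 303.1 169.6
s3 cup0top 306.3 160.1
w3 tcp 321.6 237.8
w3 tip 321.5 230.2
w3 cup0top 328.3 234.8
s3 orange 48 [457.8 -86.4 114.1]
  top 278 [461.  -86.7 112.7] [ 431.2 -117.5  104.3] [485.9 -59.9 120.2] [0.157 0.122 0.98 ]
w3 orange 1012 [456.  -87.7 113.8]
  top 5035 [449.9 -85.7 112.9] [ 427.3 -116.   104. ] [484.5 -61.5 122. ] [0.048 0.092 0.995]
```

View pics/c3b.png

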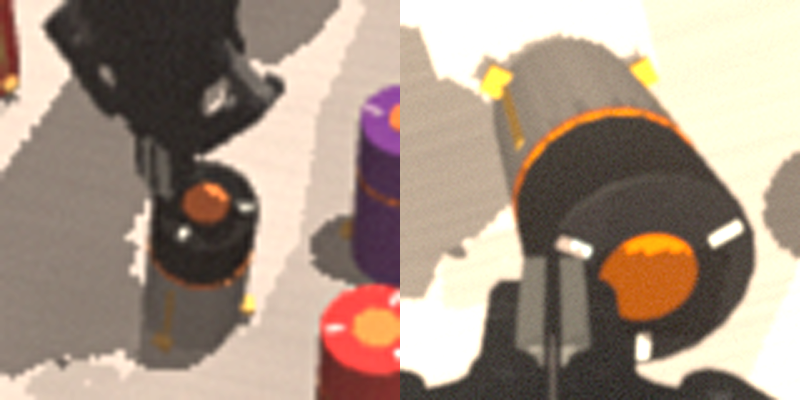

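The cup was shoved about 20 mm to (457,-87) and the shut fingers are resting on its lid edge. In both views the fingertips appear near z≈103-110, not at the 83 the tool data predicts. So the tips reach about 20-28 mm less far than I assumed. I'll lift straight off and measure the fingertips.

servo_tool(
  motion=[
    [0, 0, 2, 0, 0, 0, 1],
    [0, 0, 4, 0, 0, 0, 1],
    [0, 0, 4, 0, 0, 0, 1],
    [0, 0, 4, 0, 0, 0, 1],
    [0, 0, 0, 0, 0, 0, 1],
  ],
)

```text
clock: 4.92
position: [444.6, -103.3, 229.3]
ee_rot: [3.139, 0.006, 2.861]
contact_force: [1.3, -0.5, -0.3]
width: 0.1
```

Run:
```python
from h import *
s=arm.sense(); t=s['position']; print(t.round(1),s['contact_force'].round(1),s['moment'].round(2))
cap('wrist','w4'); cap('top','t4'); p,W,ok=world('w4')
m=ok&(np.hypot(W[...,0]-t[0],W[...,1]-t[1])<14)&(W[...,2]>135)
X=W[m]; i=np.argsort(X[:,2])[:15]; print('finger low pts',(X[i]-t).round(1).tolist())
p,d,T,k=load('w4')
for dz in (-11,0,10,20):
    q=np.linalg.inv(T)@np.append(t+[0,0,dz],1); print(dz,(k[0]*q[0]/q[2]+k[2]).round(1),(k[1]*q[1]/q[2]+k[3]).round(1))
for n in ('w4','t4'):
    p,W,ok=world(n)
    X=W[ok&(np.hypot(W[...,0]-450,W[...,1]+95)<50)&(W[...,2]>104)&(W[...,2]<120)]
    if len(X): print(n,'cup top',len(X),cv2.minEnclosingCircle(X[:,:2].astype(np.float32)),np.median(X[:,2]),X[:,2].min(),X[:,2].max())
cv2.imwrite('pics/w4c.png',cv2.resize(np.clip(cv2.imread('pics/w4.png')[100:400,170:470]*1.4,0,255).astype(np.uint8),(600,600)))
```

```text
[ 444.6 -103.3  229.3] [ 1.3 -0.5 -0.3] [-0.03  0.05  0.03]
finger low pts [[-10.5, -0.3, 25.7], [-10.1, 1.3, 25.8], [-10.4, -1.5, 26.0], [-10.4, 0.8, 26.1], [-11.5, -2.9, 26.1], [-11.2, -1.8, 26.1], [-11.9, -4.0, 26.2], [-9.9, 3.0, 26.4], [-8.7, 5.0, 26.4], [-8.4, 8.4, 26.5], [-9.4, 5.2, 26.5], [-11.3, -1.2, 26.5], [-9.1, 6.3, 26.5], [-9.9, 3.6, 26.5], [-8.8, 7.4, 26.6]]
-11 321.3 230.4
0 321.4 237.7
10 321.5 245.1
20 321.6 253.4
w4 cup top 2113 ((442.6918640136719, -100.36573791503906), 27.83620834350586) 112.40638078337514 104.29218432619518 115.10086761807156
```

View pics/w4c.png

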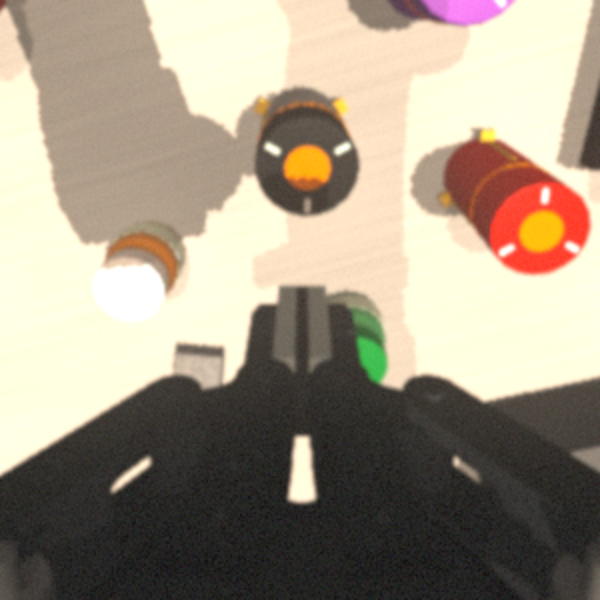

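The cup is standing upright again at about (442.7,-100.4). Depth shows the shut fingertips about 26 mm behind the reported TCP, where the tool data says 11 mm ahead. The seam matches the TCP's column, so there is no sideways error. I'll open the fingers, then re-measure the tips, the palm and the cup's lug angle.

servo_tool(
  motion=[
    [0, 0, 0, 0, 0, 0, 0],
    [0, 0, 0, 0, 0, 0, 0],
    [0, 0, 0, 0, 0, 0, 0],
    [0, 0, 0, 0, 0, 0, 0],
  ],
)

```text
clock: 5.52
position: [442.6, -103.0, 225.9]
ee_rot: [-3.141, -0.0, 2.861]
contact_force: [-0.1, -0.0, 0.6]
width: 72.1
```

```bash
cat > meas.py <<'E'
from h import *
def rel(name,t,yaw):
    p,W,ok=world(name); D=W-t
    j=np.array([np.sin(yaw),-np.cos(yaw)]); n=np.array([np.cos(yaw),np.sin(yaw)])
    return p,ok,D[...,:2]@j,D[...,:2]@n,D[...,2]
E
python3 - <<'E'
from meas import *
s=arm.sense(); t=s['position']; print(t.round(1),s['width'])
cap('wrist','w5'); cap('scene','s5'); p,ok,J,N,Z=rel('w5',t,s['ee_rot'][2])
m=ok&(abs(N)<16)&(Z>-60)&(Z<130)
for lo,hi in ((-75,-35),(-35,-12),(-12,12),(12,35),(35,75)):
    k=m&(J>lo)&(J<hi); 
    if k.sum(): i=np.argsort(Z[k])[:4]; print(lo,hi,k.sum(),np.c_[J[k][i],N[k][i],Z[k][i]].round(1).tolist())
p,ok,J,N,Z=rel('s5',t,s['ee_rot'][2])
m=ok&(abs(N)<25)&(abs(J)<75)&(Z>-60)&(Z<100); print('scene',m.sum())
for lo,hi in ((-75,-25),(-25,25),(25,75)):
    k=m&(J>lo)&(J<hi)
    if k.sum(): i=np.argsort(Z[k])[:6]; print(lo,hi,k.sum(),np.c_[J[k][i],N[k][i],Z[k][i]].round(1).tolist())
# cup
p,W,ok=world('w5'); P=p.astype(int)
X=W[ok&(np.hypot(W[...,0]-443,W[...,1]+100)<36)&(W[...,2]>108)&(W[...,2]<118)]
(cx,cy),r=cv2.minEnclosingCircle(X[:,:2].astype(np.float32)); print('cup',cx,cy,r,np.median(X[:,2]))
rr=np.hypot(W[...,0]-cx,W[...,1]-cy); A=np.degrees(np.arctan2(W[...,1]-cy,W[...,0]-cx))
for nm,q in (('white',ok&(rr>17)&(rr<25)&(W[...,2]>106)&(P.min(-1)>110)),('lug',ok&(rr>29.5)&(rr<38)&(W[...,2]>4)&(W[...,2]<22))):
    a=A[q]; print(nm,len(a),np.degrees(np.angle(np.exp(3j*np.radians(a)).mean()))/3,np.sort(a).round(0).tolist()[::4])
E
```

```text
[ 442.6 -103.   225.9] 72.14623388496705
-75 -35 11287 [[-36.9, 2.4, 30.4], [-36.8, -4.4, 30.7], [-36.9, -6.3, 30.8], [-37.0, 0.2, 30.8]]
-35 -12 1673 [[-34.7, 10.4, 79.7], [-34.7, 11.9, 80.4], [-34.7, 11.6, 80.5], [-34.7, 11.3, 80.7]]
-12 12 4234 [[8.2, 8.5, 94.3], [-12.0, 8.5, 94.3], [8.5, 8.7, 94.4], [10.8, 8.7, 94.5]]
12 35 1683 [[34.7, 10.6, 78.2], [34.9, 11.4, 78.6], [34.4, 11.6, 78.9], [34.5, 10.7, 78.9]]
35 75 11135 [[35.8, 2.1, 29.9], [35.7, 1.9, 30.6], [35.8, -7.1, 30.6], [35.6, -4.4, 30.8]]
scene 629
-75 -25 275 [[-39.7, -5.1, 32.6], [-38.7, 1.9, 33.9], [-44.4, -10.4, 34.4], [-38.2, 5.4, 34.6], [-38.0, -3.3, 35.0], [-39.2, 2.9, 35.9]]
-25 25 20 [[-13.3, -10.6, 94.6], [-10.9, -10.3, 95.3], [4.3, -9.9, 95.7], [15.3, -11.4, 95.8], [10.4, -11.5, 96.6], [-4.4, -12.3, 96.6]]
25 75 334 [[45.0, -11.2, 35.8], [47.5, -6.7, 36.4], [47.6, -11.2, 37.0], [51.2, 4.8, 38.3], [46.9, -10.1, 38.8], [43.8, -13.5, 40.0]]
cup 442.6048278808594 -103.75751495361328 27.80100440979004 111.86156314571684
white 59 -16.414150281989933 [-142.0, -141.0, -139.0, -138.0, -137.0, -136.0, -134.0, -132.0, 99.0, 102.0, 103.0, 104.0, 105.0, 108.0, 109.0]
lug 65 -16.52223203414628 [-145.0, -144.0, -141.0, -138.0, -136.0, -134.0, -131.0, -128.0, 95.0, 97.0, 99.0, 101.0, 104.0, 106.0, 108.0, 111.0, 113.0]
```

Both cameras agree: the tips are at +30 mm and the palm at +94 relative to the reported TCP. The real gripper therefore sits about 35 mm behind the stated one. The cup is still at (442.6,-103.7), lugs at -16.4°. To grip at 94 mm the reported TCP must go to about z=51, which puts the palm near 145, above the 112 mm lid.

servo_tool(
  motion=[
    [0, -0.05, -2, 0, 0, 0, 0],
    [0, 0, -4, 0, 0, 0, 0],
    [0, 0, -4, 0, 0, 0, 0],
    [0, 0, -3, 0, 0, 0, 0],
    [0, 0, -2, 0, 0, 0, 0],
    [0, 0, -1.5, 0, 0, 0, 0],
    [0, 0, -1, 0, 0, 0, 0],
    [0, 0, 0, 0, 0, 0, 0],
  ],
)

```text
clock: 6.62
position: [442.5, -103.5, 50.9]
ee_rot: [-3.141, -0.001, 2.861]
contact_force: [-0.3, -0.0, 0.8]
width: 85.7
```

servo_tool(
  motion=[
    [0, 0, 0, 0, 0, 0, 0.2],
    [0, 0, 0, 0, 0, 0, 0.35],
    [0, 0, 0, 0, 0, 0, 0.5],
    [0, 0, 0, 0, 0, 0, 0.6],
  ],
)

```text
clock: 7.12
position: [443.3, -103.4, 52.1]
ee_rot: [3.141, 0.001, 2.861]
contact_force: [-1.5, 0.2, 7.4]
width: 54.7
```

servo_tool(
  motion=[
    [0, 0, 0, 0, 0, 0, 1],
    [0, 0, 0, 0, 0, 0, 1],
    [0, 0, 0, 0, 0, 0, 1],
    [0, 0, 0.5, 0, 0, 0, 1],
    [0, 0, 1, 0, 0, 0, 1],
    [0, 0, 1.5, 0, 0, 0, 1],
    [0, 0, 0, 0, 0, 0, 1],
  ],
)

```text
clock: 8.0
position: [443.8, -103.5, 82.6]
ee_rot: [3.141, 0.003, 2.861]
contact_force: [0.1, -0.5, -4.7]
width: 54.6
```

The cup is held (width 54.6, -4.7 N ≈ 0.48 kg). Raising it, carrying it to above the collar, and turning it +10.8°.

servo_tool(
  motion=[
    [0, 0, 3, 0, 0, 0, 1],
    [0, 0, 4, 0, 0, 0, 1],
    [0, 0, 4, 0, 0, 0, 1],
    [0.4, 2, 3, 0, 0, 0, 1],
    [0.4, 3, 0, 0, 0, 3, 1],
    [0.4, 3.5, 0, 0, 0, 3, 1],
    [0.4, 3.5, 0, 0, 0, 3, 1],
    [0.4, 3.5, 0, 0, 0, 1.8, 1],
    [0.4, 3.5, 0, 0, 0, 0, 1],
    [0.4, 3, 0, 0, 0, 0, 1],
  ],
)

```text
clock: 9.25
position: [470.3, 117.9, 220.9]
ee_rot: [3.142, -0.001, 3.05]
contact_force: [-0.4, -0.4, -4.1]
width: 55.1
```

servo_tool(
  motion=[
    [0.4, 2.5, 0, 0, 0, 0, 1],
    [0.2, 1.5, 0, 0, 0, 0, 1],
    [0.2, 1.35, 0, 0, 0, 0, 1],
    [0, 0, 0, 0, 0, 0, 1],
    [0, 0, 0, 0, 0, 0, 1],
  ],
)

```text
clock: 9.88
position: [478.7, 169.0, 221.2]
ee_rot: [-3.141, -0.0, 3.048]
contact_force: [-0.4, 0.1, -3.9]
width: 54.8
```

Run:
```python
from meas import *
s=arm.sense(); t=s['position']; print(s['clock'],t.round(1),s['ee_rot'].round(3),s['contact_force'].round(1),s['moment'].round(2),s['width'],s['joint_pos'].round(2))
cap('scene','s6'); cap('wrist','w6')
for n in ('s6','w6'):
    p,W,ok=world(n); P=p.astype(int); D=W-t
    m=ok&(np.hypot(D[...,0],D[...,1])<45)&(D[...,2]<75)&(D[...,2]>-60); X=W[m]; print(n,len(X),'z range',X[:,2].min(),X[:,2].max())
    o=m&(P[...,0]>P[...,2]+60)&(P[...,0]>1.5*P[...,1])&(D[...,2]>30); print(' disc',o.sum(),(np.median(W[o],0)-t).round(1) if o.sum() else '')
    # axis fit: cylinder r=28 on body
    from scipy.optimize import least_squares
    c=m&(D[...,2]>-40)&(D[...,2]<15)&(np.hypot(D[...,0],D[...,1])<31); Y=D[c]
    f=least_squares(lambda q:np.hypot(Y[:,0]-q[0]-q[2]*Y[:,2],Y[:,1]-q[1]-q[3]*Y[:,2])-28,[0,0,0,0],loss='soft_l1'); print(' axis at tcp xy, slopes',f.x.round(3),len(Y),'rms',np.sqrt(np.mean(f.fun**2)))
im=cv2.imread('pics/s6.png'); im2=cv2.imread('pics/w6.png')
cv2.imwrite('pics/c6.png',np.clip(np.hstack([cv2.resize(im[90:250,330:490],(400,400),interpolation=cv2.INTER_CUBIC),cv2.resize(im2[100:300,220:420],(400,400))])*1.4,0,255).astype(np.uint8))
```

```text
9.875 [478.7 169.  221.2] [-3.141 -0.     3.048] [-0.4  0.1 -3.9] [-0.02 -0.    0.  ] 54.79456309059095 [-0.8   0.2   0.43  1.88 -0.09  1.08  1.14]
s6 1500 z range 171.57181674309993 296.1394548832618
 disc 63 [ 1.   1.  60.3]
 axis at tcp xy, slopes [ 0.256  0.851  0.002 -0.003] 441 rms 0.8712061048868516
w6 18258 z range 173.05535332878185 296.1658563511198
 disc 1915 [-1.4 -0.6 60. ]
 axis at tcp xy, slopes [-0.339 -0.674  0.003 -0.006] 1811 rms 0.4422601168013884
```

View pics/c6.png

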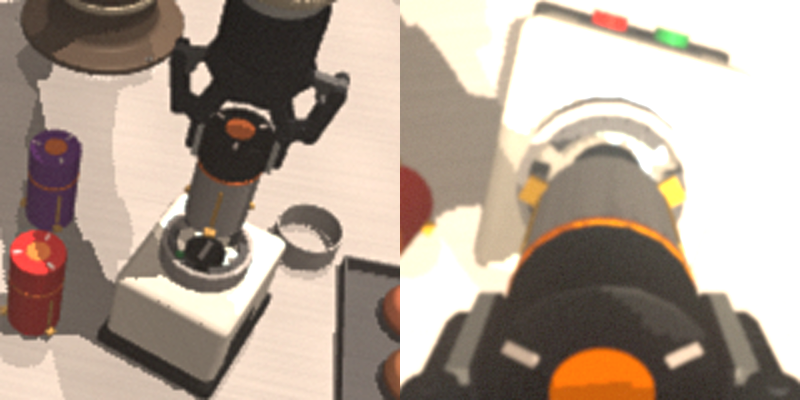

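The cup hangs upright over the collar with its axis within 1 mm of the TCP. Brass lugs show at (535,190) and (670,190) in the right half. Checking the lug angle and the collar offset in this same picture.

Run:
```python
from meas import *
t=np.array([478.7,169.0,221.2])
for n,ax in (('w6',(-.34,-.67)),('s6',(.26,.85))):
    p,W,ok=world(n); D=W-t; P=p.astype(int); x=D[...,0]-ax[0]; y=D[...,1]-ax[1]; rr=np.hypot(x,y); A=np.degrees(np.arctan2(y,x))
    q=ok&(rr>29.5)&(rr<37)&(D[...,2]<-30)&(D[...,2]>-48); print(n,'lug',q.sum(),np.degrees(np.angle(np.exp(3j*np.radians(A[q])).mean()))/3, np.sort(A[q]).round(0)[::6].tolist(), D[q][:,2].min(),D[q][:,2].max())
    q=ok&(rr>16)&(rr<25)&(D[...,2]>54)&(D[...,2]<64)&(P.min(-1)>100); print('  white',q.sum(),np.degrees(np.angle(np.exp(3j*np.radians(A[q])).mean()))/3)
    # collar outer wall r=43
    from scipy.optimize import least_squares
    c=ok&(W[...,2]>114)&(W[...,2]<132)&(abs(np.hypot(W[...,0]-479.5,W[...,1]-170.3)-43)<4); Y=W[c]
    if len(Y)>20:
        f=least_squares(lambda v:np.hypot(Y[:,0]-v[0],Y[:,1]-v[1])-43,[479.5,170.3],loss='soft_l1'); print('  collar',len(Y),f.x.round(2),np.sqrt(np.mean(f.fun**2)))
```

```text
w6 lug 215 -5.60784266061568 [-136.0, -135.0, -134.0, -134.0, -133.0, -132.0, -131.0, -130.0, -129.0, -127.0, -126.0, -125.0, -124.0, -123.0, -121.0, -121.0, -119.0, -118.0, 107.0, 108.0, 109.0, 110.0, 111.0, 112.0, 113.0, 114.0, 115.0, 117.0, 118.0, 119.0, 120.0, 121.0, 122.0, 123.0, 123.0, 124.0] -43.443541997619405 -36.62513370426379
  white 229 -5.327690028010671
  collar 193 [479.54 170.21] 0.3462658139734596
s6 lug 29 -8.755636782429237 [-124.0, -30.0, -9.0, -2.0, 106.0] -42.68257675491526 -30.6621895457061
  white 1 -4.645772598763365
  collar 181 [481.06 171.48] 1.0221319340189774
```

Collar minus cup in this picture is (+1.2,+1.9) mm; the scene camera gives (+2.1,+1.6). The lugs are at -5.6°, matching the slots. I'll shift by (+1.4,+1.8) and lower to just above lug contact.

servo_tool(
  motion=[
    [0.14, 0.18, 0, 0, 0, 0, 1],
    [0, 0, -1.5, 0, 0, 0, 1],
    [0, 0, -1.5, 0, 0, 0, 1],
    [0, 0, -0.8, 0, 0, 0, 1],
    [0, 0, -0.4, 0, 0, 0, 1],
    [0, 0, 0, 0, 0, 0, 1],
  ],
)

```text
clock: 10.72
position: [480.1, 171.7, 179.0]
ee_rot: [-3.141, -0.0, 3.049]
contact_force: [0.1, 0.4, -3.2]
width: 54.8
```

servo_tool(
  motion=[
    [0, 0, -0.15, 0, 0, 0, 1],
    [0, 0, -0.15, 0, 0, 0, 1],
    [0, 0, 0, 0, 0, 0, 1],
  ],
)

```text
clock: 11.1
position: [480.1, 171.8, 176.2]
ee_rot: [3.141, 0.0, 3.049]
contact_force: [-0.6, -0.2, -4.2]
width: 55.0
```

servo_tool(
  motion=[
    [0, 0, -0.15, 0, 0, 0, 1],
    [0, 0, -0.15, 0, 0, 0, 1],
    [0, 0, 0, 0, 0, 0, 1],
  ],
)

```text
clock: 11.48
position: [480.3, 171.9, 173.5]
ee_rot: [3.141, 0.0, 3.049]
contact_force: [-1.7, -0.6, 0.3]
width: 54.6
```

servo_tool(
  motion=[
    [0, 0, -0.15, 0, 0, 0, 1],
    [0, 0, -0.15, 0, 0, 0, 1],
    [0, 0, 0, 0, 0, 0, 1],
  ],
)

```text
clock: 11.85
position: [480.3, 171.9, 170.4]
ee_rot: [3.141, 0.0, 3.049]
contact_force: [-1.3, -0.3, 3.7]
width: 54.5
```

servo_tool(
  motion=[
    [0, 0, -0.15, 0, 0, 0, 1],
    [0, 0, -0.15, 0, 0, 0, 1],
    [0, 0, 0, 0, 0, 0, 1],
  ],
)

```text
clock: 12.22
position: [480.4, 171.9, 167.4]
ee_rot: [3.141, 0.001, 3.049]
contact_force: [-2.2, -1.3, 6.2]
width: 54.4
```

The force climbs at the spring's 0.8 N/mm, so the lugs are in the slots, with the underside about 19 mm down. Pushing on to about 22 mm.

servo_tool(
  motion=[
    [0, 0, -0.1, 0, 0, 0, 1],
    [0, 0, -0.1, 0, 0, 0, 1],
    [0, 0, 0, 0, 0, 0, 1],
  ],
)

```text
clock: 12.6
position: [480.4, 171.9, 165.5]
ee_rot: [3.141, 0.001, 3.049]
contact_force: [-2.3, -1.5, 7.7]
width: 54.5
```

servo_tool(
  motion=[
    [0, 0, -0.1, 0, 0, 0, 1],
    [0, 0, -0.05, 0, 0, 0, 1],
    [0, 0, 0, 0, 0, 0, 1],
    [0, 0, 0, 0, 0, 0, 1],
  ],
)

```text
clock: 13.1
position: [480.4, 171.9, 164.2]
ee_rot: [3.141, 0.001, 3.049]
contact_force: [-1.6, -0.8, 8.5]
width: 54.8
```

servo_tool(
  motion=[
    [0, 0, -0.05, 0, 0, 0, 1],
    [0, 0, -0.05, 0, 0, 0, 1],
    [0, 0, 0, 0, 0, 0, 1],
  ],
)

```text
clock: 13.48
position: [480.5, 171.8, 163.3]
ee_rot: [3.141, 0.001, 3.049]
contact_force: [-1.7, -1.6, 9.0]
width: 55.1
```

Bottom is close (9 N, about 22.7 mm down). Turning clockwise in small steps and watching the moment.

servo_tool(
  motion=[
    [0, 0, 0, 0, 0, -2, 1],
    [0, 0, 0, 0, 0, -2, 1],
    [0, 0, 0, 0, 0, -2, 1],
    [0, 0, 0, 0, 0, -2, 1],
    [0, 0, 0, 0, 0, -2, 1],
    [0, 0, 0, 0, 0, 0, 1],
  ],
)

```text
clock: 14.22
position: [480.9, 171.9, 163.4]
ee_rot: [3.141, 0.001, 2.874]
contact_force: [-0.9, -2.0, 9.2]
width: 54.8
```

```bash
python3 -c "
from h import *
s=arm.sense(); print(s['moment'].round(2),s['contact_force'].round(1),s['ee_rot'].round(3),s['joint_pos'].round(2))"
```

```text
[-0.48  0.31 -0.03] [-0.9 -2.   9.2] [3.141e+00 1.000e-03 2.874e+00] [-0.81  0.27  0.45  1.95 -0.15  0.95  1.02]
```

servo_tool(
  motion=[
    [0, 0, 0, 0, 0, -2.5, 1],
    [0, 0, 0, 0, 0, -2.5, 1],
    [0, 0, 0, 0, 0, -2.5, 1],
    [0, 0, 0, 0, 0, -2.5, 1],
    [0, 0, 0, 0, 0, -2.5, 1],
    [0, 0, 0, 0, 0, -2.5, 1],
    [0, 0, 0, 0, 0, -2.5, 1],
    [0, 0, 0, 0, 0, -2.5, 1],
    [0, 0, 0, 0, 0, 0, 1],
  ],
)

```text
clock: 15.35
position: [480.6, 171.6, 163.2]
ee_rot: [3.141, 0.001, 2.525]
contact_force: [-1.5, -1.7, 9.7]
width: 54.6
```

servo_tool(
  motion=[
    [0, 0, 0, 0, 0, -2, 1],
    [0, 0, 0, 0, 0, -2, 1],
    [0, 0, 0, 0, 0, -2, 1],
    [0, 0, 0, 0, 0, -2, 1],
    [0, 0, 0, 0, 0, -2, 1],
    [0, 0, 0, 0, 0, -2, 1],
    [0, 0, 0, 0, 0, 0, 1],
  ],
)

```text
clock: 16.23
position: [480.3, 171.4, 163.2]
ee_rot: [3.142, 0.0, 2.316]
contact_force: [-2.7, -1.1, 9.6]
width: 54.8
```

```bash
python3 -c "
from h import *
s=arm.sense(); print(s['moment'].round(2),s['contact_force'].round(1),s['ee_rot'].round(3),s['joint_pos'].round(2))"
```

```text
[-0.75  0.81 -0.05] [-2.7 -1.1  9.6] [3.142 0.    2.316] [-0.9   0.29  0.56  1.96 -0.19  0.95  0.5 ]
```

Turned 42° with no stop moment, so the lugs should be under the notches (37-47°). Easing up gently.

servo_tool(
  motion=[
    [0, 0, 0.1, 0, 0, 0, 1],
    [0, 0, 0.1, 0, 0, 0, 1],
    [0, 0, 0.1, 0, 0, 0, 1],
    [0, 0, 0, 0, 0, 0, 1],
  ],
)

```text
clock: 16.73
position: [480.2, 171.4, 165.9]
ee_rot: [-3.141, 0.0, 2.316]
contact_force: [-1.0, -1.3, 6.3]
width: 54.5
```

servo_tool(
  motion=[
    [0, 0, 0.1, 0, 0, 0, 1],
    [0, 0, 0.1, 0, 0, 0, 1],
    [0, 0, 0, 0, 0, 0, 1],
  ],
)

```text
clock: 17.1
position: [480.2, 171.5, 167.7]
ee_rot: [-3.141, 0.0, 2.316]
contact_force: [-0.5, -3.3, 5.5]
width: 54.7
```

It rose 4.5 mm with only spring force, past where the plain lip would stop it, so the lugs are in the notches. One more mm, then open gently.

servo_tool(
  motion=[
    [0, 0, 0.1, 0, 0, 0, 1],
    [0, 0, 0.05, 0, 0, 0, 1],
    [0, 0, 0, 0, 0, 0, 1],
    [0, 0, 0, 0, 0, 0, 1],
  ],
)

```text
clock: 17.6
position: [480.0, 171.6, 169.1]
ee_rot: [-3.141, 0.0, 2.316]
contact_force: [0.5, -3.3, 1.8]
width: 54.8
```

servo_tool(
  motion=[
    [0, 0, 0, 0, 0, 0, 0.4],
    [0, 0, 0, 0, 0, 0, 0.2],
    [0, 0, 0, 0, 0, 0, 0],
    [0, 0, 0, 0, 0, 0, 0],
    [0, 0, 0, 0, 0, 0, 0],
    [0, 0, 0, 0, 0, 0, 0],
  ],
)

```text
clock: 18.35
position: [480.1, 171.9, 169.2]
ee_rot: [3.141, -0.0, 2.316]
contact_force: [0.1, -0.3, -0.7]
width: 85.5
```

Released. Raising straight up, then checking the cup and pin.

servo_tool(
  motion=[
    [0, 0, 1, 0, 0, 0, 0],
    [0, 0, 2, 0, 0, 0, 0],
    [0, 0, 3, 0, 0, 0, 0],
    [0, 0, 4, 0, 0, 0, 0],
    [0, 0, 2, 0, 0, 0, 0],
    [0, 0, 0, 0, 0, 0, 0],
    [0, 0, 0, 0, 0, 0, 0],
  ],
)

```text
clock: 19.23
position: [479.7, 171.7, 288.6]
ee_rot: [-3.141, -0.0, 2.316]
contact_force: [0.9, -0.1, -0.7]
width: 85.5
```

Run:
```python
from meas import *
from scipy.optimize import least_squares
s=arm.sense(); print(s['clock'],s['position'].round(1),s['contact_force'].round(1))
cap('wrist','w7'); cap('scene','s7')
c=np.array([479.6,170.2])
for n in ('w7','s7'):
    p,W,ok=world(n); P=p.astype(int); rr=np.hypot(W[...,0]-c[0],W[...,1]-c[1]); A=np.degrees(np.arctan2(W[...,1]-c[1],W[...,0]-c[0]))
    X=W[ok&(rr<33)&(W[...,2]>222)&(W[...,2]<236)]; cc,r=cv2.minEnclosingCircle(X[:,:2].astype(np.float32))
    nrm=np.linalg.svd(X-X.mean(0),full_matrices=False)[2][2]; print(n,'lid',np.round(cc,1),round(r,1),'z',np.median(X[:,2]).round(1),'tilt',np.arccos(abs(nrm[2])).round(3))
    q=ok&(rr<26)&(rr>16)&(W[...,2]>222)&(P.min(-1)>110); print(' lug mod120',np.degrees(np.angle(np.exp(3j*np.radians(A[q])).mean()))/3,q.sum())
    g=ok&(P[...,1]>P[...,0]+40)&(P[...,1]>P[...,2]+25)&(rr<46); 
    if g.sum(): print(' pin',g.sum(),np.median(W[g],0).round(1),'zmax',W[g][:,2].max().round(1))
im=cv2.imread('pics/s7.png'); im2=cv2.imread('pics/w7.png')
cv2.imwrite('pics/c7.png',np.clip(np.hstack([cv2.resize(im[90:250,330:490],(400,400),interpolation=cv2.INTER_CUBIC),cv2.resize(im2[100:300,220:420],(400,400))])*1.4,0,255).astype(np.uint8))
```

```text
19.225 [479.7 171.7 288.6] [ 0.9 -0.1 -0.7]
w7 lid [479.8 171.7] 28.0 z 228.8 tilt 0.014
 lug mod120 -49.02765218315582 90
s7 lid [482.  173.3] 28.6 z 228.8 tilt 0.038
 lug mod120 -53.73386779867724 5
```

View pics/c7.png

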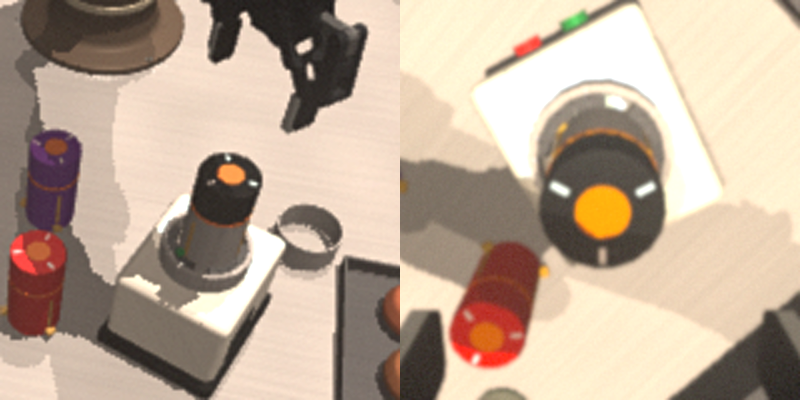

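The cup stands upright in the collar. Lid at 228.8 puts the underside 17.2 mm below the collar top, and it has turned 43° from the slots. The pin is the dark green spot at (180,253) in the left half. A quick check of its height, then hand in.

Run:
```python
from h import *
for n in ('s7','s0' if 0 else 'scene0'):
    p,W,ok=world(n); P=p.astype(int)
    g=np.zeros(ok.shape,bool); g[180:200,390:420]=1
    g&=ok&(P[...,1]>P[...,0]*1.3)&(P[...,1]>P[...,2]*1.15)
    print(n,g.sum(),np.median(W[g],0).round(1) if g.sum() else '', np.sort(W[g][:,2]).round(1)[-6:])
s=arm.sense(); print(s['clock'],s['dq'].round(3))
arm.close_job()
```

```text
s7 6 [503.8 147.7 140.8] [139.3 139.5 140.5 141.1 141.2 142.9]
scene0 9 [503.1 146.5 137. ] [136.5 137.  137.1 137.1 137.4 138.5]
19.325 [ 0.001  0.003  0.    -0.003 -0.     0.002 -0.001]
the job is handed in; nothing more can be done
```

The orange-banded cup is locked in the grinder's collar and released, and the job is handed in at 19.3 s. No verdict is reported.

**What I did:** I lined the lugs up with the slots (turned -5.6°). The cup went in against the spring at about 9 N, turned about 43° clockwise without reaching the stop, and rose into the notches before I let go.

**Last checks:**
- **Height and fit:** The underside is 17.2 mm below the collar's top. The wrist camera puts the axis about 1.5 mm from the collar's and the tilt at 0.014 rad.
- **Camera disagreement:** The scene camera reads the axis about 4 mm off and the tilt at 0.038 rad. That camera also placed the collar about 2 mm off earlier, so I trust the wrist camera.
- **Pin:** It reads 3.8 mm higher than at the start, from only 6 noisy pixels.
- **Release:** The arm is at rest, clear of everything, with the fingers open. I saw no bystander near the cup move, but I didn't measure them at the end.

**What went wrong:** The first grasp failed. The fingers are really about 35 mm shorter than the tool data says, so they shut on top of the lid and pressed on it with about 76 N. The cup tipped, then settled back upright where it had been. I measured the finger reach with two cameras and the second grasp held.

The rules fail the run if the arm or gripper's body presses on something with over 40 N. Here the fingertips did the pressing, and I can't tell whether that counts.

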